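# Slide the chrome spare-roll holder into its gap in the vanity tray

### The arm

A 6-joint arm with a two-finger parallel gripper is mounted at the origin on the work surface. World frame = base frame: x ahead of the robot, y to its left, z up, the work surface at z = 0. Lengths are in m, angles in rad, forces in N, time in s.
With the tool pointing down it reaches from about 0.25 to 0.725 m from the base axis. Payload 4 kg.
Tool frame: the origin (TCP) lies between the finger pads; the fingertips stand 17 mm ahead of it and the grasp point (between the pads) lies 2 mm behind it; z points along the fingers, x is the direction in which the jaws open and shut, and the axes are right-handed (so a half turn about z gives the same grasp; the last joint's range is limited). The gripper opens to 85 mm and grips with 20 to 120 N. Pads are 22 mm wide; open, the fingers measure 114 mm over their backs; the gripper's body (76 mm by 85 mm) begins 54 mm behind the grasp point. The pads swing forward as they close: fully open they stand 13 mm farther back than shut.
Start: joints at [1.165, 0.241, 0.005, 1.335, 0, 1.571], TCP at [0.197, 0.459, 0.248] pointing down, gripper open.
Joint ranges: [-2.72, 2.72], [-1.05, 1.87], [-1.09, 1.28], [-1.99, 2.15], [-1.42, 1.44], [-3.14, 3.14]. Speed limits (rad/s): [2.79, 2.79, 3.14, 3.14, 3.14, 3.14].

### API

Orientations are given as a unit quaternion [x, y, z, w].
In Python, from workcell import telemetry, cams, workorder gives the robot as it stands. The module is installed in compiled form; this text tells all that it offers.
- The arm moves only by the tool apply_moves, never from a script. Its argument "moves" is a list that holds one entry, the list of rows, each a list of 4 numbers: the shift along the tool's x, y, z in mm, then the turn about the tool's z in degrees. A call has exactly 10 rows; each row shifts and turns the pose as measured when the row begins, along the tool's axes as they then stand; what a row does not reach is not made up. A row lasts 1/10 s, in which the tool goes at most 50 mm and 8.59 degrees, less where a joint would pass 70% of its speed; a pose out of reach is approached as far as the arm can. A call with a gripper value outside its range is refused whole. "hand" is the gripper's target within -1 to 1 (fully open at 1, half-way at 0, shut at -1), set as the call begins (left out, the last holds). The fingers move at their own pace and stop on an object; the grip force is fixed at half the most. Time passes only in rows, so rows that do not move let the fingers close, or fill a call up. It gives the time, the measured TCP pose, the force and the opening at its end, in the units of the state.
- telemetry.get_obs(): the state, without advancing time (a new reading comes with each control period).
- cams.camera(name): name is "scene" or "top"; returns a dict with "color" (384x512x3 uint8, red, green, blue), "fovy" (degrees; the focal length in pixels is half the picture's height over the tangent of half this angle, whatever the lens; pixels are square), "cx", "cy" (the principal point, pixels), "camera_from_world" (4x4, takes a point from world to camera coordinates). Camera axes: x right, y down, z forward; pixel columns grow to the right and rows downward; lengths in m; the calibration is good to about 2 mm. A picture is of the moment at which its call begins. There is no depth.
- workorder.job_done(): hands the job in, once; it reports no verdict.
The state is a dict: "clock": time; "joint_pos": joint angles; "joint_vel": joint speeds; "tau": joint torques, N m; "eef_pos": TCP position; "tool_rot": TCP orientation; "ft_force": force on the tool from outside, world axes, zero at the start; "ft_torque": the same for the moment, N m; "grip_width": finger opening in m.
Only numpy, scipy, OpenCV 4.12 (cv2) and the standard library are available. Lean on these libraries where they do the work, as an engineer would, in place of code of your own. Each camera call takes 0.05 s, during which the arm holds its last target. There are 200 camera calls.

### The job

Tidy the vanity tray: push the empty chrome toilet-roll holder across the tray into the gap between the storage tub and the upturned tumbler, until its foot is up against the tray's back rim (the long side farthest from the robot), standing upright and touching neither neighbour. Push it low down with the fingertips so that it slides without tipping; do not grip it or lift it, leave everything else on the tray where it is, and finish with the hand clear.

Things in the scene. Friction and masses are not known exactly. Their poses are not given: they have to be found in the camera images.
- holder: empty free-standing chrome toilet-roll holder, loose, 0.55 to 0.9 kg, 317 mm tall: a round weighted foot (diameter 110 mm, upright edge 18 mm high, then a low cone up to 36 mm), a thin post (diameter 14 mm) on its axis and a small ball on top. Origin at the centre of the foot's underside, z axis up the post; it is round, so its yaw means nothing. Its sliding friction on the tray is about 0.6, so a push higher than about 75 mm up can tip it
- tray: speckled grey rectangular tray, fixed, its floor 6 mm above the work surface, with a rim 20 mm high (measured from the work surface) and 6 mm thick all round; inside it measures 320 mm (its x) by 480 mm (its y). Origin at the tray's centre on the work surface; x axis points to the back rim (inner face at x = +160 mm in this frame), y axis along the back rim to the left, z up. A holder that stands against the back rim has its axis at x = +105 mm in this frame
- tub: clip-on lid storage tub, clear with a white lid, loose, 100 mm deep (its x) by 120 mm wide (its y) by 75 mm high, standing on the tray near one end of the back rim. Origin at the centre of its underside
- tumbler: glass tumbler turned upside down, loose, 76 mm across at its mouth (below) and 90 mm high, standing on the tray near the other end of the back rim. Origin on its axis at the tray floor. The gap between tub and tumbler is 180 to 210 mm wide; which of the two stands on the left varies
- scrubber: pink silicone scrubber, loose, about 110 x 50 x 22 mm with its loop, lying on the tray near one front corner. Origin at the centre of its underside, long side along its x
- hooks: white plastic cluster of four hooks, loose, 94 x 30 x 28 mm, lying on its back plate on the tray near the other front corner. Origin at the centre of its underside, long side along its x

How it is judged:
By the outcome, as a careful person would: the job done as asked, in the order asked, and still so for the second after the job is handed in, with the robot touching nothing.
It also fails if it takes over 64 s, if anything falls off the work surface, if the arm or the gripper's body presses on something with over 40 N, if the wrist force passes 120 N, or if a joint passes its speed limit or range.

## Working session

There is one attempt and no reset: what is moved stays moved. The work goes in short steps, Python scripts to look and compute and a tool call to move; the robot and the scene stay as the last step left them, time stands still between calls to the robot, and variables do not carry over. Pictures are saved under pics/ and viewed, about 8 in all and at most 12, crops included, and the job is handed in when it is done.

Besides the shell and the picture viewer there is one more tool, called after "Request:" as name(argument=value, ...) on one line, values as JSON. apply_moves: Moves the arm, as the interface text tells. Its arguments: {"type":"object","properties":{"moves":{"type":"array"},"hand":{"type":"number"}},"required":["moves"]}

```bash
mkdir -p pics; cat > h.py <<'E'
import numpy as np,cv2
from workcell import telemetry,cams,workorder
def shot(n,f):
    c=cams.camera(n); cv2.imwrite('pics/'+f,c['color'][:,:,::-1]); np.save('pics/'+n+'.npy',c,allow_pickle=True); return c
def K(c):
    f=c['color'].shape[0]/2/np.tan(np.radians(c['fovy'])/2); return f,c['cx'],c['cy']
def ray(c,u,v,z):
    f,cx,cy=K(c);T=np.array(c['camera_from_world']);R=T[:3,:3];o=-R.T@T[:3,3]
    d=R.T@np.array([(u-cx)/f,(v-cy)/f,1]);return o+d*(z-o[2])/d[2]
def proj(c,p):
    f,cx,cy=K(c);T=np.array(c['camera_from_world']);q=T[:3,:3]@np.array(p)+T[:3,3];return np.array([cx+f*q[0]/q[2],cy+f*q[1]/q[2]])
E
python3 - <<'E'
from h import *
a=shot('scene','s1.png');b=shot('top','t1.png')
for c in(a,b):print(K(c),np.round(c['camera_from_world'],3))
im=np.hstack([a['color'],b['color']])[:,:,::-1]
cv2.imwrite('pics/b1.png',cv2.resize(im,(800,300)))
o=telemetry.get_obs();print({k:np.round(v,3) for k,v in o.items()})
E
```

```text
(np.float64(427.3050105728982), 260.6901918737685, 192.51561140130556) [[-0.842  0.54   0.009  0.476]
 [ 0.431  0.682 -0.591 -0.251]
 [-0.326 -0.493 -0.807  1.068]
 [ 0.     0.     0.     1.   ]]
(np.float64(459.08002644648695), 258.4640296900841, 186.31402803246752) [[-0.011 -0.999 -0.033  0.055]
 [-0.996  0.013 -0.085  0.578]
 [ 0.085  0.032 -0.996  0.872]
 [ 0.     0.     0.     1.   ]]
{'clock': np.float64(0.1), 'joint_pos': array([1.165, 0.241, 0.004, 1.335, 0.   , 1.571]), 'joint_vel': array([-0.   , -0.003,  0.002,  0.001,  0.   , -0.001]), 'tau': array([ 0.0000e+00, -3.7314e+01,  2.5301e+01,  1.1000e-02,  0.0000e+00,
        0.0000e+00]), 'eef_pos': array([0.197, 0.459, 0.247]), 'tool_rot': array([ 0.835,  0.55 , -0.001,  0.001]), 'ft_force': array([ 0.348, -0.369, -0.275]), 'ft_torque': array([-0.002, -0.012,  0.019]), 'grip_width': np.float64(0.086)}
```

View pics/t1.png

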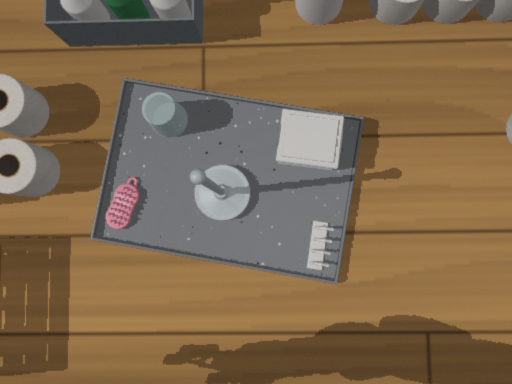

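View pics/s1.png

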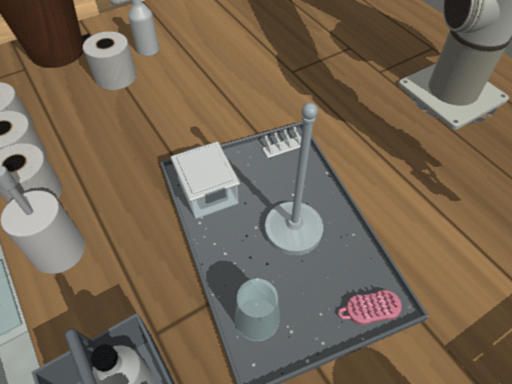

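The top view shows the tray with corners near (125,80), (362,118), (337,282) and (94,240). The holder's foot is near (222,193), the tumbler at left (165,115), the tub at right (310,138), the scrubber at (123,205) and the hooks at (319,246). Next I'll fit these by colour and contours.

```bash
python3 - <<'E'
from h import *
a=np.load('pics/scene.npy',allow_pickle=True).item();b=np.load('pics/top.npy',allow_pickle=True).item()
im=b['color'];hsv=cv2.cvtColor(im,cv2.COLOR_RGB2HSV)
# tray: not wood
wood=((hsv[...,0]<25)&(hsv[...,1]>70)).astype(np.uint8)
m=(1-wood);m[:70]=0;m[290:]=0;m[:,:85]=0;m[:,375:]=0
m=cv2.morphologyEx(m,cv2.MORPH_OPEN,np.ones((5,5)))
cs=max(cv2.findContours(m,0,2)[0],key=cv2.contourArea)
r=cv2.minAreaRect(cs);q=cv2.approxPolyDP(cv2.convexHull(cs),8,True)[:,0];print('tray',r,q.tolist())
P=np.array([ray(b,u,v,.02)[:2] for u,v in q]);print(P.round(4).tolist(),np.linalg.norm(P-np.roll(P,-1,0),axis=1),P.mean(0))
# foot
T=np.array(b['camera_from_world']);print('cam',-T[:3,:3].T@T[:3,3])
g=im.astype(int)
mm=((g.min(2)>120)).astype(np.uint8)
for c in cv2.findContours(mm,0,2)[0]:
    A=cv2.contourArea(c)
    if A>200:
        (u,v),R=cv2.minEnclosingCircle(c);rr=cv2.minAreaRect(c);print(A,'circ',u,v,R,'rect',rr,ray(b,*rr[0],.024).round(4),ray(b,*rr[0],.081).round(4))
big=np.hstack([cv2.resize(im[70:290,85:375],None,fx=2.7,fy=2.7,interpolation=cv2.INTER_CUBIC)])
cv2.imwrite('pics/t1c.png',big[:,:,::-1])
E
```

```text
tray ((228.4080047607422, 178.25601196289062), (250.79737854003906, 169.40451049804688), 10.304847717285156) [[123, 78], [363, 117], [337, 282], [91, 239]]
[[0.8025, 0.3202], [0.7133, -0.1602], [0.3922, -0.101], [0.4789, 0.3791]] [0.48854818 0.32658061 0.48789206 0.32893333] [0.59671839 0.10951085]
cam [0.50202243 0.01946782 0.91867905]
839.5 circ 316.61700439453125 244.97894287109375 25.402151107788086 rect ((320.0697021484375, 245.46559143066406), (23.625957489013672, 49.96803665161133), 7.431407928466797) [ 0.4623 -0.0698  0.024 ] [ 0.4648 -0.0641  0.081 ]
436.5 circ 119.0 205.5 23.26487922668457 rect ((120.80402374267578, 206.1313934326172), (23.407686233520508, 45.96590042114258), 19.29004669189453) [0.5427 0.3194 0.024 ] [0.5402 0.3003 0.081 ]
2214.0 circ 217.5 189.5 32.59611129760742 rect ((220.085205078125, 192.124755859375), (56.56739807128906, 57.783416748046875), 82.23483276367188) [0.5679 0.1232 0.024 ] [0.5637 0.1166 0.081 ]
1192.5 circ 9.413668632507324 165.70143127441406 27.932716369628906 rect ((17.5, 165.5), (55.0, 35.0), 90.0) [0.6265 0.5293 0.024 ] [0.6185 0.4968 0
[... 272 characters left out ...]
41016 19.340343475341797 rect ((157.60150146484375, 107.73515319824219), (32.1544075012207, 34.33555603027344), 50.710594177246094) [0.7387 0.248  0.024 ] [0.7236 0.2334 0.081 ]
800.0 circ 2.0 100.5 26.575464248657227 rect ((12.0, 100.5), (53.0, 24.0), 90.0) [0.7593 0.5452 0.024 ] [0.7429 0.5117 0.081 ]
241.0 circ 304.5 8.5 12.020915031433105 rect ((304.5, 10.0), (20.0, 17.0), 90.0) [ 0.9338 -0.0488  0.024 ] [ 0.9063 -0.0444  0.081 ]
205.0 circ 163.5 3.3333332538604736 14.87830924987793 rect ((163.5, 9.0), (18.0, 29.0), 90.0) [0.9434 0.2376 0.024 ] [0.9153 0.2237 0.081 ]
297.0 circ 75.5 1.0 15.53232479095459 rect ((75.5, 6.5), (13.0, 31.0), 90.0) [0.9536 0.4195 0.024 ] [0.9248 0.394  0.081 ]
```

View pics/t1c.png

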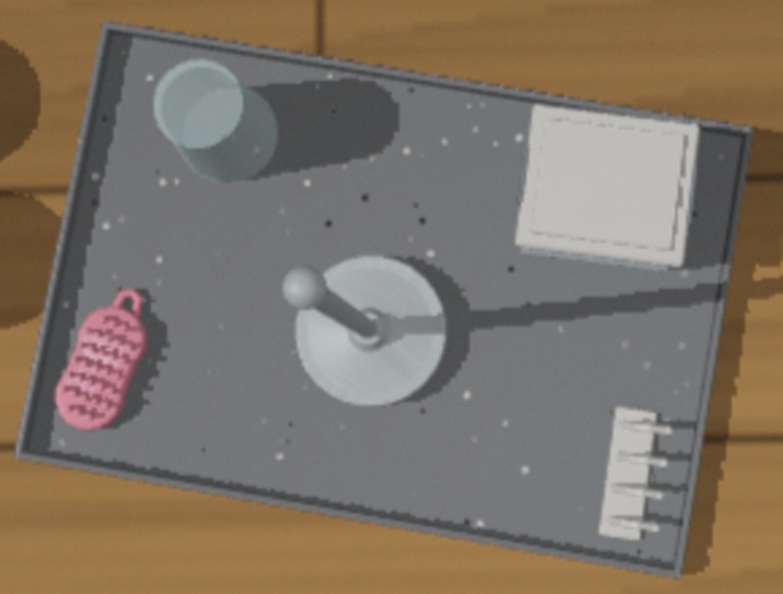

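The crop confirms the upright holder with its foot centred at crop (371,331). The tumbler's mouth is at about crop (231,135), and the gap between tumbler and tub is clear. Now into the tray frame.

```bash
cat >> h.py <<'E'
C=np.array([.5967,.1095]);A=np.radians(-10.4)
ex=np.array([np.cos(A),np.sin(A)]);ey=np.array([-ex[1],ex[0]])
def tf(p):p=np.array(p)[:2]-C;return np.array([p@ex,p@ey])*1000
def wf(x,y):return C+(x*ex+y*ey)/1000
E
python3 - <<'E'
from h import *
a=np.load('pics/scene.npy',allow_pickle=True).item();b=np.load('pics/top.npy',allow_pickle=True).item()
cr=lambda u,v,z:ray(b,u/2.7+85-.3,v/2.7+70-.3,z)
print('foot',tf(cr(371.5,331,.024)),'L/R',tf(cr(297,331,.024)),tf(cr(446,331,.024)))
print('tub lid corners',[tf(cr(*p,.081)).round() for p in((533,104),(699,126),(681,266),(515,243))])
print('tumbler base L/R',[tf(cr(*p,.006)).round() for p in((277,135),(232,182))],'top c',tf(cr(198,103,.096)),cr(198,103,.096))
# scene view foot ellipse (z=.024)
print('scene foot',tf(ray(a,294,226,.024)),'tumbler bottom front',tf(ray(a,258,338,.006)),'top',tf(ray(a,258,293,.096)))
for n in (a,b): print('proj rim corners',[proj(n,[*wf(x,y),.02]).round().tolist() for x,y in((166,246),(166,-246),(-166,-246),(-166,246))])
o=telemetry.get_obs();print(tf(o['eef_pos']))
E
```

```text
foot [-30.4314805    3.93751333] L/R [-39.55299695  57.51754674] [-21.34580954 -49.43196269]
tub lid corners [array([139., -85.]), array([ 143., -200.]), array([  45., -202.]), array([ 42., -89.])]
tumbler base L/R [array([104., 103.]), array([ 63., 130.])] top c [ 99.19063762 139.5097875 ] [0.71944527 0.22881204 0.096     ]
scene foot [-28.88051299   6.42233793] tumbler bottom front [110.0818927  169.27847132] top [ 95.63318624 132.61570796]
proj rim corners [[242.0, 398.0], [159.0, 162.0], [302.0, 120.0], [430.0, 315.0]]
proj rim corners [[122.0, 77.0], [364.0, 116.0], [338.0, 284.0], [90.0, 240.0]]
[-456.05003969  271.52864661]
```

Holder is at tray (-30, 4.5). The gap runs from the tub at y≈-86 to the tumbler at y≈+101, 187 mm wide with its middle at y≈7. Both views agree. I'll set the fingers half open to cradle the foot, align the tool with the tray and go behind the foot at (-125, 6).

Request:
apply_moves(moves=[[[0, 0, 0, -6.4], [0, 0, 0, -6.4], [-28, 36, 0, 0], [-28, 36, 0, 0], [-28, 36, 0, 0], [-28, 36, 0, 0], [-28, 36, 0, 0], [-28, 36, 0, 0], [-28, 36, 0, 0], [0, 0, 0, 0]]], hand=0)

```text
clock: 1.1
eef_pos: [0.4175, 0.2146, 0.2428]
tool_rot: [0.763, 0.646, -0.005, 0.001]
ft_force: [0.2, 0.2, -0.6]
grip_width: 0.0425
```

```bash
cat > st.py <<'E'
from h import *
from scipy.spatial.transform import Rotation as R
o=telemetry.get_obs();X=R.from_quat(o['tool_rot']).as_matrix()
print('t',round(o['clock'],2),'tray',tf(o['eef_pos']).round(1),'z',round(o['eef_pos'][2]*1000,1),'yawx-79.6',round(np.degrees(np.arctan2(X[1,0],X[0,0]))-79.6,2),'tilt',X[:,2].round(3),'F',o['ft_force'].round(1),'w',round(o['grip_width'],4))
E
python3 st.py
```

```text
t 1.1 tray [-195.2   71. ] z 242.8 yawx-79.6 0.93 tilt [-0.005 -0.008 -1.   ] F [ 0.2  0.2 -0.6] w 0.0425
```

Request:
apply_moves(moves=[[[-22, 23, 0, 0.9], [-22, 23, 0, 0], [-18, 20, 0, 0], [0, 0, 0, 0], [0, 0, 30, 0], [0, 0, 30, 0], [0, 0, 30, 0], [0, 0, 30, 0], [0, 0, 20, 0], [0, 0, 0, 0]]])

```text
clock: 2.1
eef_pos: [0.4672, 0.1435, 0.0962]
tool_rot: [0.768, 0.641, -0.006, -0.002]
ft_force: [0.1, 0.2, -0.6]
grip_width: 0.0427
```

```bash
python3 st.py
```

```text
t 2.1 tray [-133.5   10.1] z 96.2 yawx-79.6 0.14 tilt [-0.012 -0.005 -1.   ] F [ 0.1  0.2 -0.6] w 0.0427
```

Request:
apply_moves(moves=[[[-4, 5, 20, 0], [0, 0, 20, 0], [0, 0, 14, 0], [0, 0, 8, 0], [0, 0, 4, 0], [0, 0, 0, 0], [0, 0, 0, 0], [0, 0, 0, 0], [0, 0, 0, 0], [0, 0, 0, 0]]])

```text
clock: 3.1
eef_pos: [0.4736, 0.1447, 0.0357]
tool_rot: [0.766, 0.643, -0.001, -0.001]
ft_force: [0.2, 0.2, -0.2]
grip_width: 0.043
```

```bash
python3 st.py; python3 -c "
from h import *
c=shot('scene','s2.png');im=c['color'][90:360,130:450,::-1]
cv2.imwrite('pics/s2c.png',cv2.resize(im,None,fx=2.2,fy=2.2,interpolation=2))"
```

```text
t 3.1 tray [-127.5   12.4] z 35.7 yawx-79.6 0.5 tilt [-0.003 -0.    -1.   ] F [ 0.2  0.2 -0.2] w 0.043
```

View pics/s2c.png

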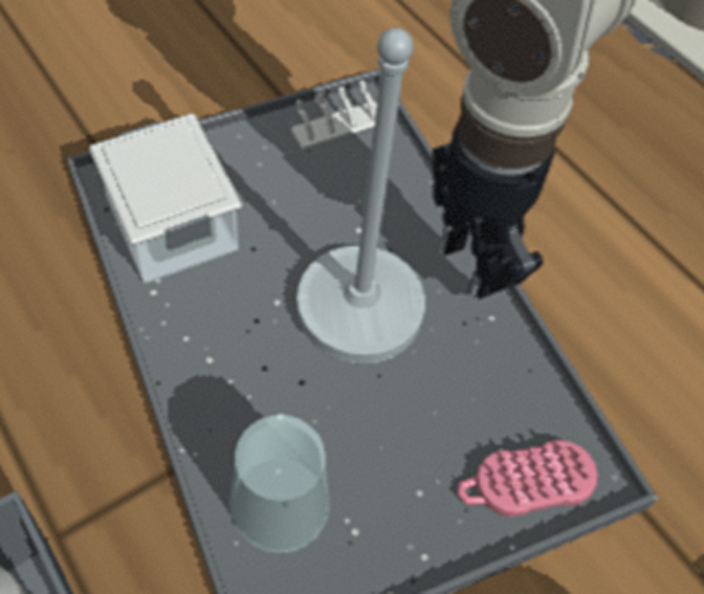

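The hand is behind the foot with the fingers astride the push line. It's still about 6 mm off to the left and 9 mm high, so I'll correct that.

Request:
apply_moves(moves=[[[-4, 0, 4, 0], [-3, 0, 4, 0], [-2, 0, 2, 0], [0, 0, 0, 0], [0, 0, 0, 0], [0, 0, 0, 0], [0, 0, 0, 0], [0, 0, 0, 0], [0, 0, 0, 0], [0, 0, 0, 0]]])

```text
clock: 4.15
eef_pos: [0.4718, 0.1348, 0.0248]
tool_rot: [0.766, 0.643, -0.001, -0.001]
ft_force: [0.5, 0.9, 0.7]
grip_width: 0.0426
```

```bash
python3 st.py
```

```text
t 4.15 tray [-127.4    2.3] z 24.8 yawx-79.6 0.47 tilt [-0.003 -0.    -1.   ] F [0.5 0.9 0.7] w 0.0426
```

Request:
apply_moves(moves=[[[2, 5, -1, 0.5], [2, 5, 0, 0], [0, 5, 0, 0], [0, 5, 0, 0], [0, 5, 0, 0], [0, 4, 0, 0], [0, 4, 0, 0], [0, 4, 0, 0], [0, 4, 0, 0], [0, 0, 0, 0]]])

```text
clock: 5.15
eef_pos: [0.5132, 0.1304, 0.025]
tool_rot: [0.769, 0.64, -0.004, -0.003]
ft_force: [-0.3, -0.6, -0.1]
grip_width: 0.0426
```

```bash
python3 st.py
```

```text
t 5.15 tray [-85.9   5.5] z 25.0 yawx-79.6 -0.09 tilt [-0.01  -0.001 -1.   ] F [-0.3 -0.6 -0.1] w 0.0426
```

Request:
apply_moves(moves=[[[0, 4, 0, 0], [0, 4, 0, 0], [0, 4, 0, 0], [0, 4, 0, 0], [0, 4, 0, 0], [0, 4, 0, 0], [0, 4, 0, 0], [0, 4, 0, 0], [0, 4, 0, 0], [0, 0, 0, 0]]])

```text
clock: 6.15
eef_pos: [0.5502, 0.124, 0.0244]
tool_rot: [0.768, 0.64, -0.005, -0.004]
ft_force: [-2.3, 0.5, 0.6]
grip_width: 0.0424
```

```bash
python3 st.py; python3 -c "
from h import *
a=shot('scene','s3.png')['color'];b=shot('top','t3.png')['color']
f=lambda i:cv2.resize(i,None,fx=1.5,fy=1.5,interpolation=2)
cv2.imwrite('pics/b3.png',np.hstack([f(a[90:360,150:410]),f(b[70:340,95:365])])[:,:,::-1])"
```

```text
t 6.15 tray [-48.3   5.8] z 24.4 yawx-79.6 -0.0 tilt [-0.013 -0.    -1.   ] F [-2.3  0.5  0.6] w 0.0424
```

View pics/b3.png

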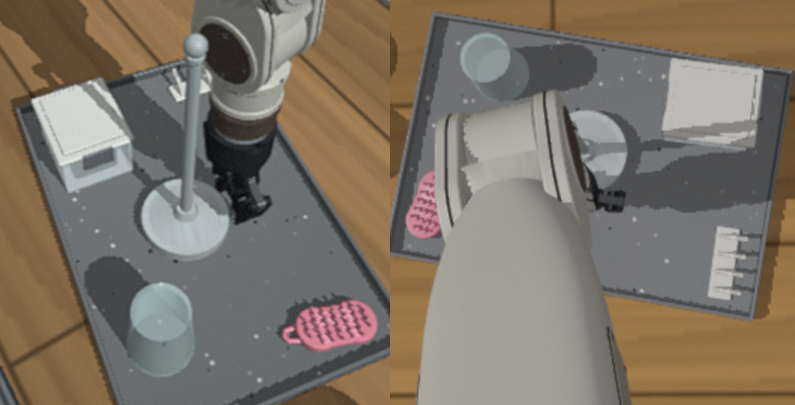

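The foot has started to slide: its centre is at scene crop (186,217), upright, with the fingertips against it. I'll measure it and the wrist-to-post clearance.

```bash
python3 - <<'E'
from h import *
a=np.load('pics/scene.npy',allow_pickle=True).item()
u,v=185/1.5+150,217/1.5+90
p=ray(a,u,v,.024);print('foot',tf(p)); 
h=wf(14,6)
for hh in ([*tf(p)],):
  w=wf(*hh);print([ (proj(a,[*w,z])-[150,90])*1.5 for z in(.024,.323-.012)])
ball=ray(a,196/1.5+150,45/1.5+90,.311);print('ball',tf(ball))
E
```

```text
foot [14.59981904  9.18853258]
[array([185., 217.]), array([195.92253637,  48.98574837])]
ball [12.54051291  4.70204219]
```

Foot at (14, 7±2), 62 mm ahead of the tool as predicted, and the post is upright. Keep pushing.

Request:
apply_moves(moves=[[[0, 4, 0, 0], [0, 4, 0, 0], [0, 4, 0, 0], [0, 4, 0, 0], [0, 4, 0, 0], [0, 4, 0, 0], [0, 4, 0, 0], [0, 4, 0, 0], [0, 4, 0, 0], [0, 4, 0, 0]]])

```text
clock: 7.25
eef_pos: [0.5909, 0.1167, 0.0241]
tool_rot: [0.768, 0.64, -0.006, -0.005]
ft_force: [-3.8, 0.2, 3.2]
grip_width: 0.0425
```

```bash
python3 st.py
```

```text
t 7.25 tray [-7.  6.] z 24.1 yawx-79.6 0.06 tilt [-0.015  0.    -1.   ] F [-3.8  0.2  3.2] w 0.0425
```

Request:
apply_moves(moves=[[[0, 4, -1, 0], [0, 4, -1, 0], [0, 4, 0, 0], [0, 4, 0, 0], [0, 4, 0, 0], [0, 4, 0, 0], [0, 4, 0, 0], [0, 4, 0, 0], [0, 4, 0, 0], [0, 0, 0, 0]]])

```text
clock: 8.25
eef_pos: [0.6304, 0.109, 0.0244]
tool_rot: [0.768, 0.64, -0.006, -0.005]
ft_force: [-1.0, 1.0, 0.0]
grip_width: 0.0422
```

```bash
python3 st.py; python3 -c "
from h import *
a=shot('scene','s4.png')['color'];b=shot('top','t4.png')['color']
f=lambda i:cv2.resize(i,None,fx=1.5,fy=1.5,interpolation=2)
cv2.imwrite('pics/b4.png',np.hstack([f(a[90:360,150:410]),f(b[70:340,95:365])])[:,:,::-1])"
```

```text
t 8.25 tray [33.2  5.6] z 24.4 yawx-79.6 0.02 tilt [-0.015 -0.001 -1.   ] F [-1.  1.  0.] w 0.0422
```

View pics/b4.png

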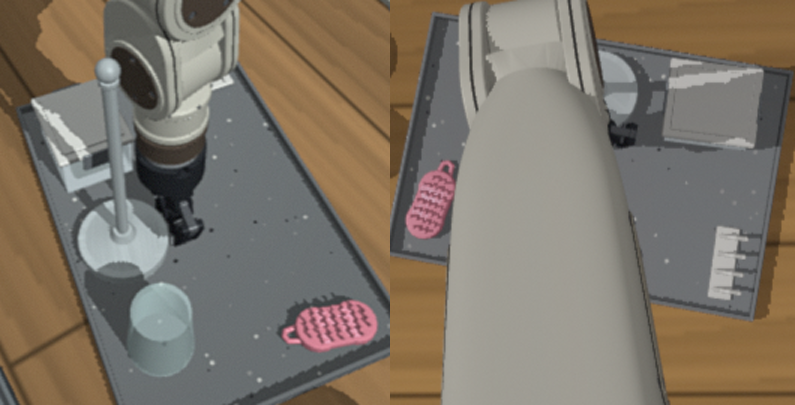

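The holder stands upright between the tub and tumbler with clear gaps on both sides. Its foot, at crop (123,236), is about 10 mm short of the back rim. I'll creep it in and watch the force.

Request:
apply_moves(moves=[[[0, 2, 0, 0], [0, 2, 0, 0], [0, 2, 0, 0], [0, 1, 0, 0], [0, 1, 0, 0], [0, 0, 0, 0], [0, 0, 0, 0], [0, 0, 0, 0], [0, 0, 0, 0], [0, 0, 0, 0]]])

```text
clock: 9.35
eef_pos: [0.6373, 0.1078, 0.0247]
tool_rot: [0.768, 0.64, -0.007, -0.005]
ft_force: [-3.1, 1.0, 0.5]
grip_width: 0.0429
```

```bash
python3 st.py
```

```text
t 9.35 tray [40.2  5.7] z 24.7 yawx-79.6 0.06 tilt [-0.017 -0.    -1.   ] F [-3.1  1.   0.5] w 0.0429
```

Request:
apply_moves(moves=[[[0, 1, 0, 0], [0, 1, 0, 0], [0, 1, 0, 0], [0, 1, 0, 0], [0, 1, 0, 0], [0, 1, 0, 0], [0, 0, 0, 0], [0, 0, 0, 0], [0, 0, 0, 0], [0, 0, 0, 0]]])

```text
clock: 10.35
eef_pos: [0.6407, 0.1073, 0.0251]
tool_rot: [0.768, 0.641, -0.009, -0.007]
ft_force: [-4.2, 0.2, 2.5]
grip_width: 0.0427
```

```bash
python3 st.py
```

```text
t 10.35 tray [43.7  5.7] z 25.1 yawx-79.6 0.11 tilt [-0.023  0.    -1.   ] F [-4.2  0.2  2.5] w 0.0427
```

Request:
apply_moves(moves=[[[0, 2, 0, 0], [0, 2, 0, 0], [0, 2, 0, 0], [0, 2, 0, 0], [0, 2, 0, 0], [0, 2, 0, 0], [0, 2, 0, 0], [0, 2, 0, 0], [0, 2, 0, 0], [0, 2, 0, 0]]])

```text
clock: 11.35
eef_pos: [0.6415, 0.1072, 0.029]
tool_rot: [0.766, 0.642, -0.022, -0.021]
ft_force: [-8.8, 1.6, 7.9]
grip_width: 0.0425
```

```bash
python3 st.py
```

```text
t 11.35 tray [44.5  5.8] z 29.0 yawx-79.6 0.35 tilt [-0.06   0.005 -0.998] F [-8.8  1.6  7.9] w 0.0425
```

The tool has stalled at x=44.5 (62 mm behind the expected 105), and the force of 9 N is above sliding. The foot is therefore on the rim and the tool is starting to tilt, so I'll back off now.

Request:
apply_moves(moves=[[[0, -3, 0, 0], [0, -4, 0, 0], [0, -6, 0, 0], [0, -10, 0, 0], [0, -10, 0, 0], [0, -10, 0, 0], [0, -10, 0, 0], [0, -10, 0, 0], [0, 0, -10, 0], [0, 0, -10, 0]]])

```text
clock: 12.35
eef_pos: [0.5856, 0.1171, 0.0532]
tool_rot: [0.767, 0.641, -0.015, -0.015]
ft_force: [0.5, -0.1, -0.2]
grip_width: 0.0427
```

```bash
python3 st.py
```

```text
t 12.35 tray [-12.3   5.5] z 53.2 yawx-79.6 0.17 tilt [-0.042  0.004 -0.999] F [ 0.5 -0.1 -0.2] w 0.0427
```

Back further and up, out of the top camera's view, staying clear of the post.

Request:
apply_moves(moves=[[[0, -30, -10, 0], [0, -40, -20, 0], [0, -40, -20, 0], [0, -40, -30, 0], [0, -40, -30, 0], [0, -40, -30, 0], [0, -20, -20, 0], [0, 0, 0, 0], [0, 0, 0, 0], [0, 0, 0, 0]]])

```text
clock: 13.35
eef_pos: [0.3531, 0.1634, 0.237]
tool_rot: [0.769, 0.639, 0.001, -0.008]
ft_force: [-0.5, -0.2, 0.1]
grip_width: 0.0427
```

```bash
python3 st.py; python3 -c "
from h import *
a=shot('scene','s5.png')['color'];b=shot('top','t5.png')['color']
f=lambda i:cv2.resize(i,None,fx=1.5,fy=1.5,interpolation=2)
cv2.imwrite('pics/b5.png',np.hstack([f(a[90:390,150:410]),f(b[70:364,95:365])[:441]]if 0 else [f(a[84:384,150:410]),f(b[60:360,95:365])])[:,:,::-1])"
```

```text
t 13.35 tray [-249.3    9. ] z 237.0 yawx-79.6 -0.09 tilt [-0.009  0.014 -1.   ] F [-0.5 -0.2  0.1] w 0.0427
```

View pics/b5.png

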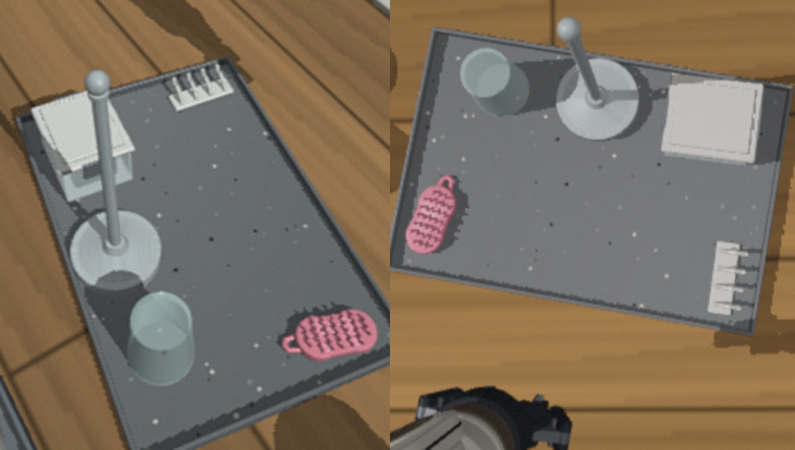

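The holder is upright in the gap, its foot at right-crop (597,98) next to the back rim. The tub, tumbler, scrubber and hooks look unmoved and the hand is clear. Now to check this numerically.

```bash
python3 - <<'E'
from h import *
a=np.load('pics/scene.npy',allow_pickle=True).item();b=np.load('pics/top.npy',allow_pickle=True).item()
def meas(path):
    im=cv2.imread(path);g=im.astype(int)
    return (g.min(2)>120).astype(np.uint8)
m=meas('pics/t5.png');m0=meas('pics/t1.png')
def foot(m,x0,x1,y0,y1):
    c=max(cv2.findContours(m[y0:y1,x0:x1].copy(),0,1)[0],key=cv2.contourArea)[:,0]+[x0,y0]
    W=np.array([ray(b,u,v,.024)[:2] for u,v in c]);T=np.array([tf(w) for w in W])
    cen=np.median(T,0)
    for _ in range(20):   # robust circle of known radius 55
        d=T-cen;n=np.linalg.norm(d,axis=1);k=abs(n-54)<(15 if _<8 else 4);cen=cen+1.5*((n-54)[k,None]*d[k]/n[k,None]).mean(0)
    return cen,k.sum(),len(k)
print('before',foot(m0,185,255,155,225),'after',foot(m,200,265,94,156))
print('scene',tf(ray(a,115.5/1.5+150,249/1.5+84,.024)),'ball',tf(ray(a,97/1.5+150,84/1.5+84,.311)),'top ball',tf(ray(b,(569-390)/1.5+95,29/1.5+60,.311)))
d=cv2.absdiff(cv2.imread('pics/t1.png'),cv2.imread('pics/t5.png')).max(2)
for n,(x0,x1,y0,y1) in dict(tub=(275,348,105,172),tumb=(140,190,88,140),scrub=(100,145,172,232),hooks=(303,336,215,274)).items():print(n,(d[y0:y1,x0:x1]>30).sum())
for y in(-55,0,55):print(proj(b,[*wf(160,y),.02]).round(1))
cv2.imwrite('pics/t5z.png',cv2.resize(cv2.imread('pics/t5.png')[75:165,135:355],None,fx=3.6,fy=3.6,interpolation=2))
E
```

```text
before (array([-30.36788584,   6.36138979]), np.int64(155), 272) after (array([103.71865351,   7.51884852]), np.int64(122), 228)
scene [104.88662118   7.28901912] ball [104.67026885   6.54426651] top ball [104.47470746   6.71472537]
tub 208
tumb 0
scrub 0
hooks 4
[268.3 103.5]
[241.2  99.1]
[214.3  94.8]
```

View pics/t5z.png

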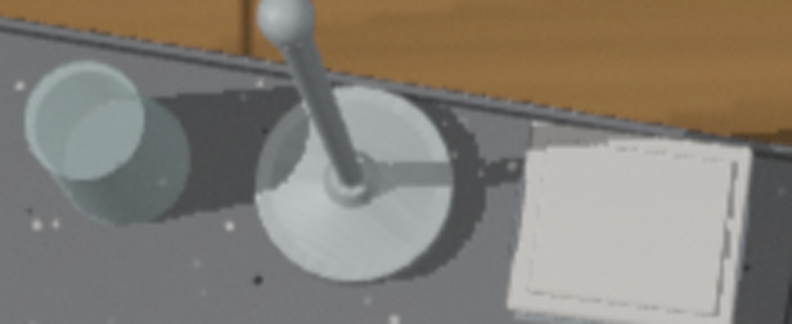

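Four estimates put the holder at x = 103.7 to 104.9 mm (goal 105) and y ≈ 7. The foot's far edge meets the rim at (370,88), and both neighbours are about 38 mm away. The tub's changed pixels are the post's shadow on its lid, and its edges haven't moved. Handing in.

```bash
python3 -c "
from h import *
print(workorder.job_done())"; python3 st.py
```

```text
the job is handed in; nothing more can be done
None
the job is handed in; nothing more can be done
```

I pushed the holder by its foot with half-open fingertips, straight across the tray into the gap, until the tool stalled with the foot at the back rim. I then backed the hand well clear and handed the job in at about 13.5 s.

**Position:** In the last pictures the holder's axis was at x = 103.7 to 104.9 mm in the tray frame (105 means on the rim) and y ≈ 7 mm. It stood upright, about 38 mm from both the tub and the tumbler. Contact with the rim rests on three things: the stall, the force rising to about 9 N, and the picture. The camera is only good to about 2 mm.

**Neighbours:** The tumbler and scrubber showed no pixel changes and the hooks only four. The tub showed 208 changed pixels, which I put down to the post's shadow on its lid. I judged by eye that its edges hadn't moved.

**Off plan:** The tool tilted about 3.4° and rose about 4 mm while stalled against the rim. I backed it off straight away, and the holder stayed upright and in place.

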